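# Fetch a drawer knob from the fittings case

### The arm

A 7-joint arm with a two-finger parallel gripper is mounted at the origin on the work surface. World frame = base frame: x ahead of the robot, y to its left, z up, the work surface at z = 0. Lengths are in m, angles in rad, forces in N, time in s.
With the tool pointing down it reaches from about 0.425 to 1.025 m from the base axis. Payload 3.6 kg.
Tool frame: the origin (TCP) lies midway between the tips of the shut fingers; the grasp point (between the pads) lies 19 mm behind it; z points along the fingers, y is the line along which they close (so a half turn about z gives the same grasp; the last joint's range is limited). The gripper opens to 85 mm and grips with 20 to 120 N. Pads are 22 mm wide; open, the fingers measure 114 mm over their backs; the gripper's body (76 mm by 85 mm) begins 54 mm behind the grasp point. The pads swing forward as they close: fully open they stand 13 mm farther back than shut.
Start: joints at [1.075, 0.591, 0.048, 1.609, -0.033, 0.943, -0.034], TCP at [0.284, -0.667, 0.231] pointing down, gripper open.
Joint ranges: [-2.69, 2.69], [-0.47, 2.24], [-1.27, 1.36], [0.19, 2.51], [-1.53, 4.68], [0.08, 2.07], [-3.09, 3.09]. Speed limits (rad/s): [2.57, 2.57, 3.14, 3.14, 3.14, 3.14, 3.14].

### API

Orientations are given as a 3x3 rotation matrix whose columns are the frame's x, y, z axes.
In Python, from plant import robot gives the robot as it stands.
- The arm moves only by the tool carry_out, never from a script. Its arguments are lists of equal length, an entry for each row: "linear": the shift along the world's x, y, z in cm, a list of three; "dr": the turn, a rotation vector about the world's x, y, z in degrees, a list of three; "claw": the opening, from -1 (shut) to 1 (fully open). In form: {"linear": [[dx, dy, dz], ...], "dr": [[wx, wy, wz], ...], "claw": [claw, ...]}. A call has exactly 5 rows; each row is the pose to reach, as a shift and turn from the pose commanded when the call began; what a row does not reach only later rows make up. A row lasts 1/8 s, in which the tool goes at most 62.5 mm and 10.7 degrees, less where a joint would pass 70% of its speed; a pose out of reach is approached as far as the arm can. A call with a gripper value outside its range is refused whole. The fingers move at their own pace and stop on an object; the grip force is fixed at half the most. Time passes only in rows, so rows that repeat a pose let the fingers close, or fill a call up. It gives the time, the measured TCP pose, the force, the opening and the grip force at its end, in the units of the state.
- robot.get_obs(): the state, without advancing time (a new reading comes with each control period).
- robot.snapshot(name): name is "side" or "top"; returns a dict with "pixels" (420x560x3 uint8, red, green, blue), "fovy" (degrees; the focal length in pixels is half the picture's height over the tangent of half this angle, whatever the lens; pixels are square), "cx", "cy" (the principal point, pixels), "xyz" and "orientation" of the camera in the world. Camera axes: x right, y down, z forward; pixel columns grow to the right and rows downward; lengths in m; the calibration is good to about 2 mm. A picture is of the moment at which its call begins. There is no depth.
- robot.hand_in(): hands the job in; it is judged then, once.
Trained networks look in the newest picture that a camera, given by its name, has taken for a name from the list of things; names that differ only in an ending like _2 or _b are one class to them, and where a whole thing is asked for, a point or a joint stands for the part that bears it (a point fixed in the world has none). Each returns a list of dicts, best first, with "p" (0 to 1); they miss things now and then, are a little off and sometimes report something else, mostly with a low value. They report only what shows in the picture. A call takes as long as a camera call. They do not tell look-alikes from the thing itself.
- robot.boxes_of(camera, name): "extent" ([left, top, width, height] in pixels, round what is visible of it).
- robot.cut_out(camera, name): "pixels" (420x560 bool, what is visible of it) and "extent" ([left, top, width, height] in pixels, round what is visible of it).
- robot.pinpoint(camera, name): "at" ([column, row] in pixels: a listed point, or the origin of a listed thing).
The state is a dict: "time": time; "joints": joint angles; "qvel": joint speeds; "effort": joint torques, N m; "eef_pos": TCP position; "ee_rot": TCP orientation; "force": force on the tool from outside, world axes, zero at the start; "wrist_torque": the same for the moment, N m; "finger_gap": finger opening in m; "gripper_force": force on a finger pad.
Only numpy, scipy, OpenCV 4.12 (cv2) and the standard library are available. Lean on these libraries where they do the work, as an engineer would, in place of code of your own. Each camera call takes 0.05 s, during which the arm holds its last target. There are 200 camera calls.

### The job

In the fittings case, four compartments stand in a row under sliding lids, each lid's pull showing what is kept below. Slide open, towards the robot and all the way, only the lid whose pull is the round turned knob; take out the loose wooden knob inside and gently stand it upright, on its foot, in the middle of the round brass backplate on the drawer front. Leave the other three lids shut, and do not drop the knob.

Things in the scene. Friction and masses are not known exactly. Their poses are not given: they have to be found in the camera images.
- pull_knob (a point): Grip point on the right lid's pull, a turned dark-wood knob 28 mm tall: head 36 mm across, 14 to 28 mm above the lid, on an 18 mm neck. The point is on its axis, 20 mm above the lid's top, 84 mm above the bench when shut. Axes: x along the compartment, away from the robot (the lid opens along -x), y along the row, z up. The case is turned up to 11 degrees; the compartments' order varies.
- lid_knob (a joint): Travel of the right lid, m: 0 shut, 0.13 fully open; grows as it is pulled towards the robot, along -x of pull_knob. Friction about 1 N; it stays where left. Plywood 158 by 65 by 5 mm, its top face 64 mm above the bench.
- lid_bar (a joint): Travel of a wrong lid, m, 0 shut, likewise sliding. Its pull is a straight wooden bar 75 by 14 mm, 22 mm tall, lying along the lid's slide. To be left shut.
- lid_bow (a joint): Travel of a wrong lid, m, 0 shut. Its pull is a wooden bow handle (10 mm round bar, 27 mm tall, 56 mm long) across the lid. To be left shut.
- lid_peg (a joint): Travel of a wrong lid, m, 0 shut. Its pull is a slim upright wooden peg 12 mm across, 28 mm tall. To be left shut.
- knob: The loose dark-wood drawer knob, 20 to 45 g, shaped like the pull, 28 mm tall: foot 26 mm across and 6 mm tall, neck 18 mm, head 36 mm across from 14 to 28 mm up. Origin: centre of the foot's underside; z up its axis to the head. It stands upright on the compartment's floor, 6 to 14 mm along +x of cell_mid and up to 6 mm to either side, hidden until the lid is open.
- backplate (a point): Middle of the top face of the round brass backplate, 60 mm across and 3 mm thick, in the middle of the drawer front: a fixed wooden board 110 by 150 by 18 mm lying flat on the bench, so the point is 21 mm above the bench. z up.
- cell_mid (a point): Middle of the inner floor of the right compartment, 17 mm above the bench; same axes as pull_knob, whose pull stands 20 mm along -x of it when shut. A wooden box with an inside of 150 (x) by 68 (y) mm, 41 mm deep, side walls 5 mm. The runner strips beside the lid end 65 mm above the bench. Neighbours follow at 80 mm pitch along y.
Not all that is in view belongs to the job. There is more than one size of the part that bears backplate; the job needs the largest.

How it is judged:
By the outcome, as a careful person would: the job done as asked, in the order asked, and still so for the second after the job is handed in, with the robot touching nothing.
It also fails if it takes over 45 s, if anything falls off the work surface, if the arm or the gripper's body presses on something with over 40 N, if the wrist force passes 120 N, or if a joint passes its speed limit or range.

## Working session

There is one attempt and no reset: what is moved stays moved. The work goes in short steps, Python scripts to look and compute and a tool call to move; the robot and the scene stay as the last step left them, time stands still between calls to the robot, and variables do not carry over. Pictures are saved under pics/ and viewed, at most 10 in all, crops included, and the job is handed in when it is done.

Besides the shell and the picture viewer there is one more tool, called after "Emit:" by a JSON object that holds its "name" and its "arguments", one argument or row to a line. carry_out: Moves the arm, as the interface text tells. Its arguments: {"type":"object","properties":{"linear":{"type":"array"},"dr":{"type":"array"},"claw":{"type":"array"}},"required":["linear","dr","claw"]}

```bash
mkdir -p pics
cat > h.py <<'E'
import numpy as np, cv2
from plant import robot
def ray(s,px):
    h=s["pixels"].shape[0]; f=h/2/np.tan(np.radians(s["fovy"])/2)
    d=np.array([(px[0]-s["cx"])/f,(px[1]-s["cy"])/f,1.]); return np.array(s["xyz"]),np.array(s["orientation"])@d
def atz(s,px,z):
    o,d=ray(s,px); return o+d*(z-o[2])/d[2]
def proj(s,p):
    h=s["pixels"].shape[0]; f=h/2/np.tan(np.radians(s["fovy"])/2)
    c=np.array(s["orientation"]).T@(np.array(p)-np.array(s["xyz"])); return f*c[0]/c[2]+s["cx"],f*c[1]/c[2]+s["cy"]
def save(s,n): cv2.imwrite("pics/"+n+".png",s["pixels"][:,:,::-1])
E
python3 - <<'E'
from h import *
np.set_printoptions(precision=4,suppress=True)
S={}
for c in("top","side"):
    s=robot.snapshot(c); save(s,c+"0"); print(c,s["fovy"],s["xyz"],np.array(s["orientation"]).tolist())
    for n,z in(("pull_knob",.084),("backplate",.021),("cell_mid",.017)):
        for r in robot.pinpoint(c,n)[:4]: print(n,r["p"],r["at"],atz(s,r["at"],z))
    for n in("lid_knob","lid_bar","lid_bow","lid_peg","knob","backplate"):
        for r in robot.boxes_of(c,n)[:4]: print(n,r["p"],r["extent"])
a,b=[cv2.imread(f"pics/{c}0.png") for c in("top","side")]
print(robot.get_obs())
E
```

```text
top 54.455982738913534 [0.2516 0.1798 1.1186] [[-0.004830304507807699, -0.9806332176377799, 0.19579366849757152], [-0.9999775250474079, 0.003826403353167635, -0.005505273602651911], [0.004649468617276761, -0.1958158601920538, -0.9806296606460685]]
pull_knob 0.61 [384.6, 153.0] [ 0.5991 -0.122   0.084 ]
backplate 0.94 [146.0, 196.3] [0.4978 0.5241 0.021 ]
backplate 0.56 [198.3, 283.0] [0.2628 0.3731 0.021 ]
lid_knob 0.71 [365.5, 119.3, 32.7, 54.7]
lid_bar 0.69 [175.7, 194.1, 61.1, 41.9]
lid_bar 0.64 [307.1, 127.8, 30.7, 56.8]
lid_bow 0.83 [280.1, 125.9, 29.7, 62.2]
lid_peg 0.6 [335.2, 119.3, 35.3, 60.2]
backplate 0.95 [126.6, 183.2, 35.1, 29.8]
backplate 0.74 [174.2, 261.8, 45.5, 36.6]
backplate 0.57 [178.9, 191.9, 58.3, 43.8]
side 48.33936422675885 [ 0.2806 -0.4881  0.833 ] [[0.9669081656760176, -0.18926023756427024, 0.17108232411957322], [-0.2551216082733291, -0.7205643293030842, 0.6447480223529392], [0.001250656255222489, -0.6670589252930448, -0.7450039100876041]]
pull_knob 0.85 [397.4, 301.5] [ 0.6071 -0.1207  0.084 ]
backplate 0.88 [184.1, 178.2] [0.2724 0.3616 0.021 ]
backplate 
[... 317 characters left out ...]
2.4, 164.9, 38.9, 32.8]
backplate 0.55 [238.2, 113.4, 39.0, 29.6]
backplate 0.25 [340.7, 248.3, 83.1, 50.3]
{'time': 1.0, 'joints': array([ 1.0755,  0.5912,  0.0484,  1.6085, -0.0333,  0.9427, -0.0337]), 'qvel': array([-0.0005, -0.001 ,  0.0003, -0.0013,  0.0008,  0.0005,  0.0013]), 'effort': array([ -0.0005, -54.8655,   1.5461, -19.8542,   0.0093,   0.0015,
         0.    ]), 'eef_pos': array([ 0.2835, -0.6673,  0.2313]), 'ee_rot': array([[ 0.9204,  0.3911,  0.    ],
       [ 0.3911, -0.9204, -0.    ],
       [-0.    ,  0.    , -1.    ]]), 'force': array([-1.6586,  0.8454,  0.0055]), 'wrist_torque': array([-0.0487,  0.0434, -0.0548]), 'gripper_force': 0.0, 'finger_gap': 0.08570024289279769}
```

View pics/top0.png

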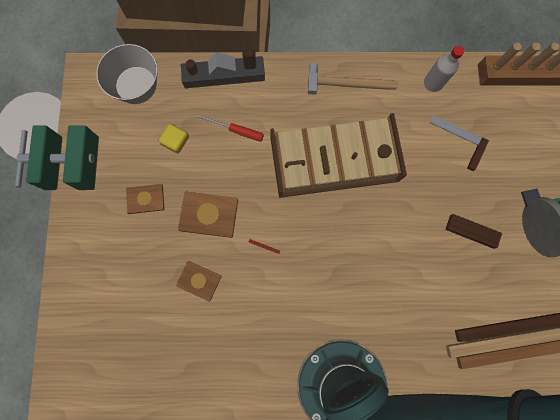

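View pics/side0.png

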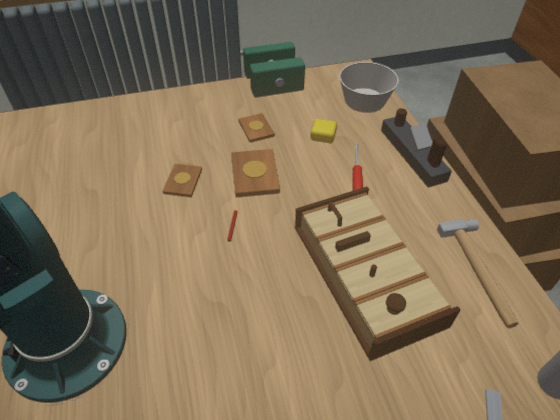

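The knob lid is the end one: its pull is at about (384,152) in the top picture and (396,302) in the side picture. The largest board's brass plate is at (208,214) top and (254,170) side. Next I'll measure both precisely.

```bash
cat > m.py <<'E'
from h import *
np.set_printoptions(precision=4,suppress=True)
for c,bp in(("top",(208,214)),("side",(254,170))):
    s=robot.snapshot(c); im=s["pixels"]
    hsv=cv2.cvtColor(im,cv2.COLOR_RGB2HSV)
    print(c,"brass hsv",hsv[bp[1],bp[0]],"wood",hsv[bp[1]-15,bp[0]])
    m=np.zeros((422,562),np.uint8); i2=cv2.cvtColor(im,cv2.COLOR_RGB2LAB)
    cv2.floodFill(i2,m,bp,0,(8,5,5),(8,5,5),cv2.FLOODFILL_FIXED_RANGE)
    ys,xs=np.nonzero(m[1:-1,1:-1]); P=np.array([atz(s,(x,y),.021) for x,y in zip(xs,ys)])
    print("plate",P.mean(0),"n",len(P),"ext",np.ptp(P,axis=0))
    cs=[]
    for n in("lid_knob","lid_bar","lid_bow","lid_peg"):
        for r in robot.cut_out(c,n)[:2]:
            ys,xs=np.nonzero(r["pixels"]); P=np.array([atz(s,(x,y),.064)[:2] for x,y in zip(xs,ys)],np.float32)
            print(n,r["p"],cv2.minAreaRect(P))
    kp=robot.pinpoint(c,"pull_knob")[0]["at"]
    x0,y0=[int(round(v)) for v in kp]
    g=im[y0-14:y0+15,x0-14:x0+15].astype(int).sum(2)<240
    n,l,st,ce=cv2.connectedComponentsWithStats(g.astype(np.uint8)); k=l[14,14]
    ext=st[k]; print("pull",kp,atz(s,kp,.084),"dark",ce[k]+[x0-14,y0-14],ext, atz(s,ce[k]+[x0-14,y0-14],.085))
E
python3 m.py
```

```text
top brass hsv [ 20 145 146] wood [ 13 137 127]
plate [0.4497 0.3543 0.021 ] n 360 ext [0.0583 0.0576 0.    ]
lid_knob 0.62 ((0.6259206533432007, -0.11818337440490723), (0.156511589884758, 0.06483890116214752), 6.9954729080200195)
lid_bar 0.72 ((0.6027500629425049, 0.04039854183793068), (0.1579170525074005, 0.06432535499334335), 7.138698577880859)
lid_bow 0.8 ((0.5923982262611389, 0.11957006901502609), (0.15962597727775574, 0.06606756150722504), 7.313321113586426)
lid_peg 0.78 ((0.6142544150352478, -0.03860883414745331), (0.16016915440559387, 0.06805942952632904), 6.31868314743042)
pull [383.2, 155.3] [ 0.5928 -0.1179  0.084 ] dark [384.1242 150.8693] [  9   3  14  14 153] [ 0.6047 -0.1208  0.085 ]
side brass hsv [ 21 135 170] wood [ 14 135 144]
plate [0.4474 0.3522 0.021 ] n 279 ext [0.056  0.0563 0.    ]
lid_knob 0.72 ((0.6202883720397949, -0.1197601705789566), (0.1597418636083603, 0.0662478432059288), 7.735998630523682)
lid_bow 0.75 ((0.5874335765838623, 0.1224898025393486), (0.16222679615020752, 0.07684067636728287), 6.673137187957764)
lid_peg 0.59 ((0.6096250414848328, -0.040410324931144714), (0.16361190378665924, 0.06693566590547562), 8.236001968383789)
pull [396.7, 300.6] [ 0.6066 -0.1187  0.084 ] dark [395.2797 303.2765] [  3   7  20  20 311] [ 0.6014 -0.1236  0.085 ]
```

Emit:
{"name": "carry_out", "arguments": {
  "linear": [
    [2.66,4.54,0],
    [5.32,9.08,0],
    [7.99,13.63,0],
    [10.65,18.17,0],
    [13.31,22.71,0]
  ],
  "dr": [
    [0,0,6.25],
    [0,0,12.5],
    [0,0,18.7],
    [0,0,25],
    [0,0,31.2]
  ],
  "claw": [1,1,1,1,1]
}}

```text
time: 2.22
eef_pos: [0.4175, -0.4388, 0.2316]
ee_rot: [[0.582, 0.813, 0.001], [0.813, -0.582, -0.001], [-0.0, 0.001, -1.0]]
force: [0.4, -0.5, -0.7]
finger_gap: 0.0855
gripper_force: 0.0
```

Emit:
{"name": "carry_out", "arguments": {
  "linear": [
    [2.66,4.54,0],
    [5.32,9.08,0],
    [7.99,13.63,0],
    [10.65,18.17,0],
    [13.31,22.71,0]
  ],
  "dr": [
    [0,0,6.25],
    [0,0,12.5],
    [0,0,18.7],
    [0,0,25],
    [0,0,31.2]
  ],
  "claw": [1,1,1,1,1]
}}

```text
time: 2.85
eef_pos: [0.5506, -0.2118, 0.2316]
ee_rot: [[0.077, 0.997, 0.001], [0.997, -0.077, -0.001], [-0.0, 0.001, -1.0]]
force: [0.9, 0.3, -0.5]
finger_gap: 0.0854
gripper_force: 0.0
```

Emit:
{"name": "carry_out", "arguments": {
  "linear": [
    [2.66,4.54,-1],
    [5.33,9.11,-3],
    [5.33,9.11,-6],
    [5.33,9.11,-8],
    [5.33,9.11,-8]
  ],
  "dr": [
    [0,0,6.25],
    [0,0,12.4],
    [0,0,12.4],
    [0,0,12.4],
    [0,0,12.4]
  ],
  "claw": [1,1,1,1,1]
}}

```text
time: 3.48
eef_pos: [0.6018, -0.1219, 0.1498]
ee_rot: [[-0.136, 0.991, -0.004], [0.991, 0.136, 0.0], [0.001, -0.003, -1.0]]
force: [0.1, -0.5, 0.7]
finger_gap: 0.0857
gripper_force: 0.0
```

Emit:
{"name": "carry_out", "arguments": {
  "linear": [
    [0.1,0,-2.5],
    [0.1,0,-5],
    [0.1,0,-7.2],
    [0.1,0,-8.3],
    [0.1,0,-8.3]
  ],
  "dr": [
    [0,0,0],
    [0,0,0],
    [0,0,0],
    [0,0,0],
    [0,0,0]
  ],
  "claw": [1,1,1,1,0.5]
}}

```text
time: 4.1
eef_pos: [0.6042, -0.1221, 0.0685]
ee_rot: [[-0.136, 0.991, -0.0], [0.991, 0.136, -0.0], [-0.0, -0.0, -1.0]]
force: [-0.1, 0.5, 0.5]
finger_gap: 0.0695
gripper_force: 0.0
```

Emit:
{"name": "carry_out", "arguments": {
  "linear": [
    [0,0,0],
    [0,0,0],
    [0,0,0],
    [0,0,0],
    [0,0,0]
  ],
  "dr": [
    [0,0,0],
    [0,0,0],
    [0,0,0],
    [0,0,0],
    [0,0,0]
  ],
  "claw": [-1,-1,-1,-1,-1]
}}

```text
time: 4.72
eef_pos: [0.6043, -0.1222, 0.0698]
ee_rot: [[-0.136, 0.991, 0.001], [0.991, 0.136, -0.001], [-0.001, 0.001, -1.0]]
force: [-1.8, -0.2, 4.4]
finger_gap: 0.0332
gripper_force: 59.0
```

Emit:
{"name": "carry_out", "arguments": {
  "linear": [
    [-1,-0.14,0.1],
    [-2.5,-0.34,0.1],
    [-4,-0.55,0.1],
    [-5.5,-0.75,0.1],
    [-7,-0.96,0.1]
  ],
  "dr": [
    [0,0,0],
    [0,0,0],
    [0,0,0],
    [0,0,0],
    [0,0,0]
  ],
  "claw": [-1,-1,-1,-1,-1]
}}

```text
time: 5.35
eef_pos: [0.5334, -0.1316, 0.0698]
ee_rot: [[-0.136, 0.991, 0.001], [0.991, 0.136, 0.0], [-0.0, 0.001, -1.0]]
force: [1.7, 0.0, 3.9]
finger_gap: 0.0331
gripper_force: 61.1
```

Emit:
{"name": "carry_out", "arguments": {
  "linear": [
    [-1.5,-0.2,0],
    [-3,-0.41,0],
    [-4.5,-0.62,0],
    [-5.7,-0.78,0],
    [-6.1,-0.83,0]
  ],
  "dr": [
    [0,0,0],
    [0,0,0],
    [0,0,0],
    [0,0,0],
    [0,0,0]
  ],
  "claw": [-1,-1,-1,-1,-1]
}}

```text
time: 5.98
eef_pos: [0.4753, -0.1393, 0.0698]
ee_rot: [[-0.137, 0.991, 0.007], [0.991, 0.137, 0.001], [0.0, 0.007, -1.0]]
force: [8.0, 1.2, -3.2]
finger_gap: 0.0332
gripper_force: 60.8
```

Emit:
{"name": "carry_out", "arguments": {
  "linear": [
    [0,0,0],
    [0,0,0],
    [0,0,0],
    [0,0,0],
    [0,0,0]
  ],
  "dr": [
    [0,0,0],
    [0,0,0],
    [0,0,0],
    [0,0,0],
    [0,0,0]
  ],
  "claw": [-1,-1,-1,-1,-1]
}}

```text
time: 6.6
eef_pos: [0.4753, -0.1393, 0.0697]
ee_rot: [[-0.137, 0.991, 0.005], [0.991, 0.137, 0.001], [0.0, 0.005, -1.0]]
force: [4.9, 2.2, 2.5]
finger_gap: 0.0336
gripper_force: 61.3
```

Emit:
{"name": "carry_out", "arguments": {
  "linear": [
    [0,0,0],
    [0,0,0],
    [0,0,0],
    [0,0,0],
    [0,0,1]
  ],
  "dr": [
    [0,0,0],
    [0,0,0],
    [0,0,0],
    [0,0,0],
    [0,0,0]
  ],
  "claw": [0.6,1,1,1,1]
}}

```text
time: 7.22
eef_pos: [0.4722, -0.1398, 0.0791]
ee_rot: [[-0.136, 0.991, -0.002], [0.991, 0.136, 0.0], [0.0, -0.002, -1.0]]
force: [-0.8, 0.1, 0.8]
finger_gap: 0.0855
gripper_force: 0.0
```

Emit:
{"name": "carry_out", "arguments": {
  "linear": [
    [0,0,3],
    [0,0,7],
    [-1,0,11],
    [-2,0,14],
    [-2,0,16]
  ],
  "dr": [
    [0,0,0],
    [0,0,0],
    [0,0,0],
    [0,0,0],
    [0,0,0]
  ],
  "claw": [1,1,1,1,1]
}}

```text
time: 7.85
eef_pos: [0.4522, -0.1399, 0.2414]
ee_rot: [[-0.136, 0.991, 0.001], [0.991, 0.136, -0.001], [-0.001, 0.001, -1.0]]
force: [0.0, -0.0, -0.2]
finger_gap: 0.0853
gripper_force: 0.0
```

```bash
cat > k.py <<'E'
from h import *
np.set_printoptions(precision=4,suppress=True)
u=np.array([np.cos(np.radians(7.6)),np.sin(np.radians(7.6))]);cm=np.array([.6241,-.1193])
out=[]
for c in("top","side"):
    s=robot.snapshot(c)
    for r in robot.pinpoint(c,"knob")[:3]:
        p=atz(s,r["at"],.017)[:2]-cm; print(c,"pp",r["p"],r["at"],p+cm,"local mm",1e3*p@u,1e3*(p[1]*u[0]-p[0]*u[1]))
    for r in robot.cut_out(c,"knob")[:3]:
        ys,xs=np.nonzero(r["pixels"]); q=(xs.mean(),ys.mean()); p=atz(s,q,.042)[:2]-cm
        print(c,"cut",r["p"],r["extent"],p+cm,"local",1e3*p@u,1e3*(p[1]*u[0]-p[0]*u[1]))
    for n,z in(("pull_knob",.084),):
        for r in robot.pinpoint(c,n)[:2]: print(n,r["p"],atz(s,r["at"],z))
    x,y=[int(v) for v in proj(s,(*cm,.03))]
    out.append(cv2.resize(s["pixels"][max(y-50,0):max(y-50,0)+100,x-50:x+50,::-1],(400,400),interpolation=2))
    print(x-50,y-50)
cv2.imwrite("pics/k1.png",np.hstack(out)); print(robot.get_obs()["eef_pos"],robot.get_obs()["time"])
E
python3 k.py
```

```text
top pp 0.53 [374.2, 148.4] [ 0.6354 -0.1128] local mm 12.038842547703453 4.970509406068404
pull_knob 0.85 [ 0.4741 -0.1259  0.084 ]
327 100
side pp 0.52 [403.2, 313.8] [ 0.6357 -0.1158] local mm 11.952228842135192 1.961738069966399
side cut 0.89 [395.4, 300.7, 20.1, 20.1] [ 0.63   -0.1172] local 6.158112389136825 1.272510318298883
pull_knob 0.83 [ 0.4798 -0.1354  0.084 ]
349 263
[ 0.4524 -0.1397  0.2383] 8.25
```

View pics/k1.png

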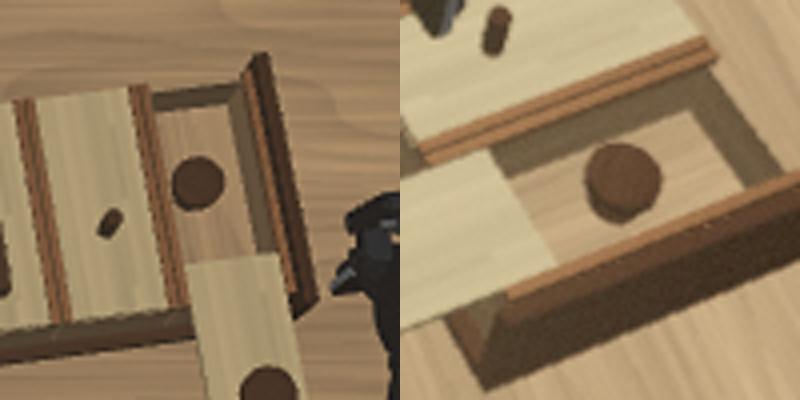

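The knob's head disc is centred at about (376.5,146) in the top picture and (404.7,307.5) in the side picture. The lid is fully open.

Run:
```python
from h import *
u=np.array([np.cos(np.radians(7.6)),np.sin(np.radians(7.6))]);cm=np.array([.6241,-.1193])
for c,q,z in(("top",(376.5,146),.043),("side",(404.7,307.5),.045)):
    s=robot.snapshot(c); p=atz(s,q,z)[:2]-cm; print(c,p+cm,1e3*p@u,1e3*(p[1]*u[0]-p[0]*u[1]))
    q=robot.pinpoint(c,"pull_knob")[0]["at"]; print(proj(s,(.4753,-.1393,.092)),q)
```

```text
top [ 0.63327304 -0.11262804] 9.974873067665225 5.400155987654217
(np.float64(394.9493983440845), np.float64(197.86644126388885)) [392.8, 196.9]
side [ 0.63197548 -0.11704158] 8.104987456675827 1.196994621573316
(np.float64(332.6401092511932), np.float64(325.29835425053915)) [335.9, 324.8]
```

Emit:
{"name": "carry_out", "arguments": {
  "linear": [
    [4.5,0.6,-1],
    [9,1.2,-2],
    [13.5,1.9,-4],
    [17,2.4,-7],
    [18,2.5,-10]
  ],
  "dr": [
    [0,0,0],
    [0,0,0],
    [0,0,0],
    [0,0,0],
    [0,0,0]
  ],
  "claw": [0.4,0.4,0.4,0.4,0.4]
}}

```text
time: 9.07
eef_pos: [0.6361, -0.1137, 0.1381]
ee_rot: [[-0.137, 0.991, 0.002], [0.991, 0.137, 0.001], [0.001, 0.003, -1.0]]
force: [-0.4, 0.4, -0.2]
finger_gap: 0.0596
gripper_force: 0.0
```

Emit:
{"name": "carry_out", "arguments": {
  "linear": [
    [0,0,-2],
    [0,0,-3],
    [0,0,-4],
    [0,0,-4],
    [0,0,-4]
  ],
  "dr": [
    [0,0,0],
    [0,0,0],
    [0,0,0],
    [0,0,0],
    [0,0,0]
  ],
  "claw": [0.4,0.4,0.4,0.4,0.4]
}}

```text
time: 9.7
eef_pos: [0.6334, -0.115, 0.1002]
ee_rot: [[-0.136, 0.991, 0.001], [0.991, 0.136, -0.0], [-0.0, 0.001, -1.0]]
force: [0.1, -0.1, -0.7]
finger_gap: 0.06
gripper_force: 0.0
```

```bash
sed -i 's/k1.png/k2.png/' k.py; python3 k.py
```

```text
top pp 0.56 [374.3, 149.5] [ 0.6321 -0.1129] local mm 8.783117226009356 5.294305153404011
327 100
side pp 0.66 [404.0, 312.4] [ 0.6385 -0.1134] local mm 15.057579190616071 3.9651005753684845
side cut 0.63 [396.5, 300.2, 18.8, 19.1] [ 0.6306 -0.1171] local 6.761174083392681 1.3098429095506676
pull_knob 0.71 [ 0.4818 -0.1339  0.084 ]
pull_knob 0.56 [ 0.5951 -0.1503  0.084 ]
349 263
[ 0.6331 -0.1149  0.0995] 10.1
```

View pics/k2.png

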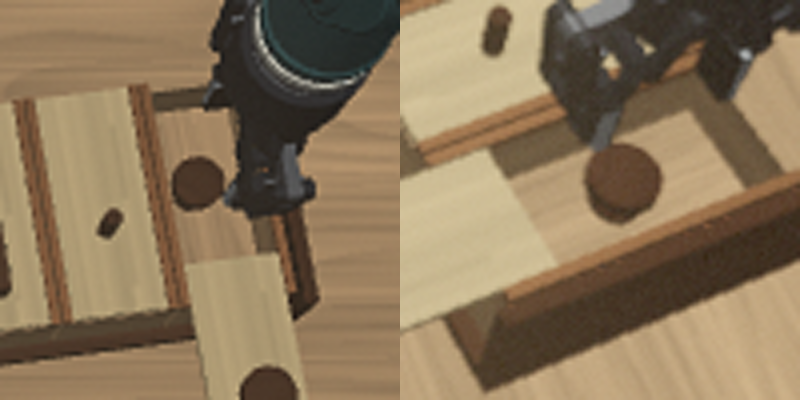

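Run:
```python
from h import *
for c,x0,y0 in(("top",327,100),("side",349,263)):
    s=robot.snapshot(c)
    for t in(-.03,.03):
        q=proj(s,(.6331+t*.991,-.1149+t*.136,.105)); print(c,t,(q[0]-x0)*4,(q[1]-y0)*4)
    q=proj(s,(.633,-.115,.043)); print((q[0]-x0)*4,(q[1]-y0)*4)
```

```text
top -0.03 234.20271356165858 195.4278813230635
top 0.03 216.5554392190229 109.45850308151643
201.4400283150885 184.3648589736672
side -0.03 193.48304134394948 128.24371224916922
side 0.03 306.53634981220284 84.11932156209582
222.05542493444727 175.94613665129782
```

Emit:
{"name": "carry_out", "arguments": {
  "linear": [
    [0,0,-2],
    [0,0,-4],
    [0,0,-6],
    [0,0,-7.3],
    [0,0,-7.7]
  ],
  "dr": [
    [0,0,0],
    [0,0,0],
    [0,0,0],
    [0,0,0],
    [0,0,0]
  ],
  "claw": [0.4,0.4,0.4,0.4,0.4]
}}

```text
time: 10.82
eef_pos: [0.6323, -0.1147, 0.0207]
ee_rot: [[-0.136, 0.991, -0.002], [0.991, 0.136, 0.0], [0.001, -0.002, -1.0]]
force: [-0.3, 0.1, 0.5]
finger_gap: 0.0597
gripper_force: 0.0
```

Emit:
{"name": "carry_out", "arguments": {
  "linear": [
    [0,0,0],
    [0,0,0],
    [0,0,0],
    [0,0,0],
    [0,0,0]
  ],
  "dr": [
    [0,0,0],
    [0,0,0],
    [0,0,0],
    [0,0,0],
    [0,0,0]
  ],
  "claw": [0.1,-0.1,-1,-1,-1]
}}

```text
time: 11.45
eef_pos: [0.6338, -0.115, 0.0235]
ee_rot: [[-0.136, 0.991, 0.002], [0.991, 0.136, -0.0], [-0.001, 0.002, -1.0]]
force: [-1.2, 0.8, 6.0]
finger_gap: 0.0332
gripper_force: 59.4
```

Emit:
{"name": "carry_out", "arguments": {
  "linear": [
    [0,0,1],
    [0,0,3],
    [0,0,6],
    [0,0,9],
    [0,0,12]
  ],
  "dr": [
    [0,0,0],
    [0,0,0],
    [0,0,0],
    [0,0,0],
    [0,0,0]
  ],
  "claw": [-1,-1,-1,-1,-1]
}}

```text
time: 12.08
eef_pos: [0.633, -0.1149, 0.1445]
ee_rot: [[-0.136, 0.991, 0.001], [0.991, 0.136, -0.0], [-0.0, 0.001, -1.0]]
force: [-0.6, -0.7, 0.5]
finger_gap: 0.0334
gripper_force: 59.6
```

Emit:
{"name": "carry_out", "arguments": {
  "linear": [
    [-0.6,1.6,2],
    [-1.9,4.8,2],
    [-3.5,8.8,2],
    [-5.1,12.8,2],
    [-6.7,16.8,2]
  ],
  "dr": [
    [0,0,2],
    [0,0,5],
    [0,0,9],
    [0,0,13],
    [0,0,17]
  ],
  "claw": [-1,-1,-1,-1,-1]
}}

```text
time: 12.7
eef_pos: [0.5644, 0.0556, 0.1628]
ee_rot: [[-0.424, 0.906, -0.0], [0.906, 0.424, 0.0], [0.0, -0.0, -1.0]]
force: [0.3, 1.1, -0.5]
finger_gap: 0.0332
gripper_force: 59.7
```

Emit:
{"name": "carry_out", "arguments": {
  "linear": [
    [-1.6,4.1,0],
    [-3.3,8.3,0],
    [-4.9,12.4,0],
    [-6.6,16.6,0],
    [-8.2,20.7,0]
  ],
  "dr": [
    [0,0,4],
    [0,0,8],
    [0,0,12],
    [0,0,16],
    [0,0,20]
  ],
  "claw": [-1,-1,-1,-1,-1]
}}

```text
time: 13.32
eef_pos: [0.482, 0.2621, 0.1628]
ee_rot: [[-0.709, 0.706, -0.0], [0.706, 0.709, -0.0], [0.0, -0.0, -1.0]]
force: [0.5, 0.5, -0.3]
finger_gap: 0.0333
gripper_force: 59.7
```

Emit:
{"name": "carry_out", "arguments": {
  "linear": [
    [-1.5,3.7,-1],
    [-2.8,7.2,-3],
    [-3.6,9.3,-5],
    [-3.6,9.3,-7],
    [-3.6,9.3,-8]
  ],
  "dr": [
    [0,0,3],
    [0,0,6],
    [0,0,8],
    [0,0,8],
    [0,0,8]
  ],
  "claw": [-1,-1,-1,-1,-1]
}}

```text
time: 13.95
eef_pos: [0.4462, 0.3534, 0.0817]
ee_rot: [[-0.798, 0.602, -0.002], [0.602, 0.798, -0.001], [0.001, -0.002, -1.0]]
force: [0.5, 0.3, -0.2]
finger_gap: 0.0332
gripper_force: 59.7
```

```bash
cat > p.py <<'E'
from h import *
import sys
np.set_printoptions(precision=4,suppress=True)
o=robot.get_obs(); t=o["eef_pos"]; fz=t[2]-.0065; print(o["time"],t,o["finger_gap"],o["force"],o["ee_rot"][:,1:])
out=[]
for c,n,bp in(("top","knob",(208,214)),("side","knob",(254,170))):
    s=robot.snapshot(c)
    for f,a in(("pinpoint","at"),):
        for r in robot.pinpoint(c,n)[:3]: print(c,r["p"],r["at"],atz(s,r["at"],fz))
    for r in robot.cut_out(c,n)[:3]: print("cut",r["p"],r["extent"])
    print("plate",proj(s,(.4486,.3533,.021)),"expected foot",proj(s,(t[0],t[1],fz)),"head top",proj(s,(t[0],t[1],fz+.028)))
    x,y=bp; print(x-50,y-50)
    out.append(cv2.resize(s["pixels"][y-50:y+50,x-50:x+50,::-1],(400,400),interpolation=2))
cv2.imwrite("pics/"+sys.argv[1]+".png",np.hstack(out))
E
python3 p.py p1
```

```text
13.95 [0.4462 0.3534 0.0817] 0.03323348152303843 [ 0.5457  0.3075 -0.245 ] [[ 0.6021 -0.0015]
 [ 0.7984 -0.0011]
 [-0.0018 -1.    ]]
plate (np.float64(207.6777836829622), np.float64(213.66424486132038)) expected foot (np.float64(204.4179663873935), np.float64(210.87928895447743)) head top (np.float64(202.63445364250205), np.float64(208.85663367589456))
158 164
side 0.38 [253.0, 151.7] [0.4463 0.3537 0.0752]
cut 0.6 [253.7, 142.8, 7.3, 10.0]
plate (np.float64(254.6654957928261), np.float64(167.9040516918287)) expected foot (np.float64(252.98700695509754), np.float64(151.7762900018928)) head top (np.float64(252.57399959719834), np.float64(142.9152238446774))
204 120
```

View pics/p1.png

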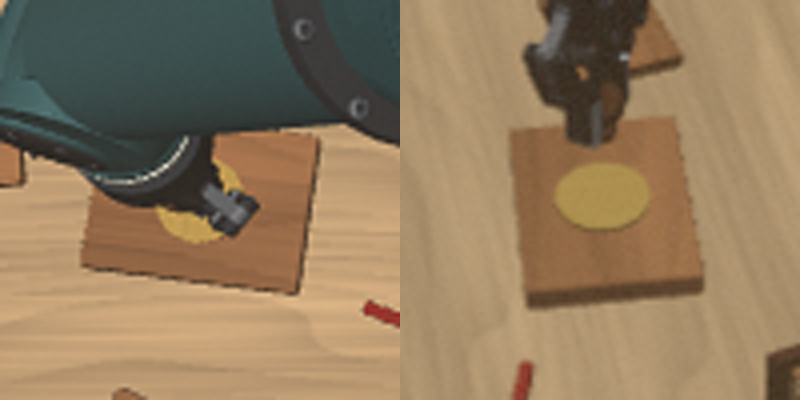

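The knob is in the grip and upright, hanging just beside and above the brass plate. The plate's centre is at side (254.5,169).

Emit:
{"name": "carry_out", "arguments": {
  "linear": [
    [0.05,0,-1.5],
    [0.05,0,-3],
    [0.05,0,-4.3],
    [0.05,0,-5.1],
    [0.05,0,-5.1]
  ],
  "dr": [
    [0,0,0],
    [0,0,0],
    [0,0,0],
    [0,0,0],
    [0,0,0]
  ],
  "claw": [-1,-1,-1,-1,-1]
}}

```text
time: 14.88
eef_pos: [0.448, 0.3529, 0.0304]
ee_rot: [[-0.797, 0.604, -0.001], [0.604, 0.797, -0.001], [0.0, -0.002, -1.0]]
force: [-0.1, -0.5, 0.3]
finger_gap: 0.0334
gripper_force: 59.7
```

```bash
python3 p.py p2
```

```text
14.875 [0.448  0.3529 0.0304] 0.03338167888012446 [-0.0993 -0.5448  0.2797] [[ 0.604  -0.0012]
 [ 0.797  -0.0011]
 [-0.0016 -1.    ]]
plate (np.float64(207.6777836829622), np.float64(213.66424486132038)) expected foot (np.float64(207.67389607093705), np.float64(213.6862781666739)) head top (np.float64(206.05637986773772), np.float64(211.8294388608446))
158 164
side 0.4 [253.9, 166.3] [0.4475 0.3565 0.0239]
cut 0.63 [256.8, 156.0, 6.9, 13.7]
cut 0.31 [294.3, 302.8, 89.9, 58.3]
plate (np.float64(254.6654957928261), np.float64(167.9040516918287)) expected foot (np.float64(254.4452741000801), np.float64(167.23204387325646)) head top (np.float64(254.07235136650704), np.float64(158.94452685704331))
204 120
```

View pics/p2.png

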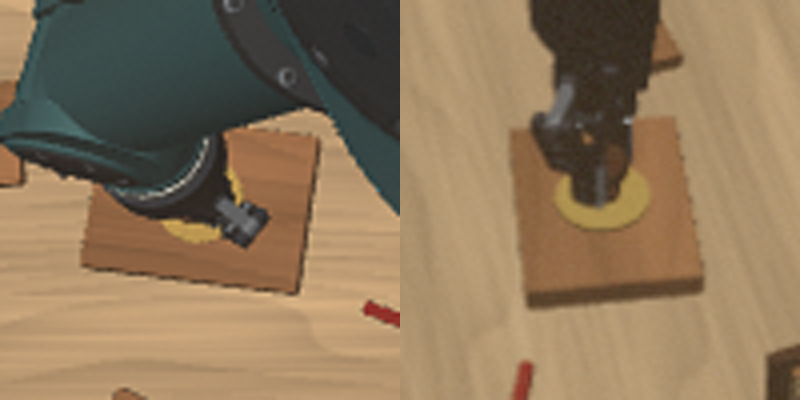

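The knob is over the plate within a few mm, so I'll creep down to contact.

Emit:
{"name": "carry_out", "arguments": {
  "linear": [
    [0,0,-0.08],
    [0,0,-0.14],
    [0,0,-0.2],
    [0,0,-0.25],
    [0,0,-0.25]
  ],
  "dr": [
    [0,0,0],
    [0,0,0],
    [0,0,0],
    [0,0,0],
    [0,0,0]
  ],
  "claw": [-1,-1,-1,-1,-1]
}}

```text
time: 15.8
eef_pos: [0.4485, 0.3531, 0.0287]
ee_rot: [[-0.797, 0.604, -0.0], [0.604, 0.797, -0.0], [-0.0, -0.0, -1.0]]
force: [0.1, 0.8, -0.5]
finger_gap: 0.0332
gripper_force: 59.7
```

Emit:
{"name": "carry_out", "arguments": {
  "linear": [
    [0,0,-0.04],
    [0,0,-0.08],
    [0,0,-0.12],
    [0,0,-0.15],
    [0,0,-0.15]
  ],
  "dr": [
    [0,0,0],
    [0,0,0],
    [0,0,0],
    [0,0,0],
    [0,0,0]
  ],
  "claw": [-1,-1,-1,-1,-1]
}}

```text
time: 16.42
eef_pos: [0.4485, 0.3531, 0.0275]
ee_rot: [[-0.797, 0.604, 0.0], [0.604, 0.797, -0.0], [-0.0, 0.0, -1.0]]
force: [-0.9, 0.1, 1.7]
finger_gap: 0.0332
gripper_force: 59.9
```

Emit:
{"name": "carry_out", "arguments": {
  "linear": [
    [0,0,-0.03],
    [0,0,-0.05],
    [0,0,-0.07],
    [0,0,-0.07],
    [0,0,-0.07]
  ],
  "dr": [
    [0,0,0],
    [0,0,0],
    [0,0,0],
    [0,0,0],
    [0,0,0]
  ],
  "claw": [-1,-1,-1,-1,-1]
}}

```text
time: 17.05
eef_pos: [0.4485, 0.3532, 0.0274]
ee_rot: [[-0.797, 0.604, 0.001], [0.604, 0.797, -0.0], [-0.001, 0.0, -1.0]]
force: [-1.5, -1.7, 9.1]
finger_gap: 0.0334
gripper_force: 60.4
```

Contact: the force is 9 N and z has stopped falling. I'll release gradually.

Emit:
{"name": "carry_out", "arguments": {
  "linear": [
    [0,0,0.03],
    [0,0,0.04],
    [0,0,0.04],
    [0,0,0.04],
    [0,0,0.04]
  ],
  "dr": [
    [0,0,0],
    [0,0,0],
    [0,0,0],
    [0,0,0],
    [0,0,0]
  ],
  "claw": [-0.2,-0.1,0.0,0.2,0.4]
}}

```text
time: 17.68
eef_pos: [0.4485, 0.3531, 0.0269]
ee_rot: [[-0.797, 0.604, -0.0], [0.604, 0.797, -0.0], [0.0, -0.0, -1.0]]
force: [0.1, 0.1, -0.1]
finger_gap: 0.0596
gripper_force: 0.0
```

Emit:
{"name": "carry_out", "arguments": {
  "linear": [
    [0,0,0],
    [0,0,0.5],
    [0,0,2],
    [0,0,5],
    [0,0,8]
  ],
  "dr": [
    [0,0,0],
    [0,0,0],
    [0,0,0],
    [0,0,0],
    [0,0,0]
  ],
  "claw": [0.7,0.7,0.7,0.7,0.7]
}}

```text
time: 18.3
eef_pos: [0.4485, 0.3532, 0.1087]
ee_rot: [[-0.797, 0.604, 0.0], [0.604, 0.797, 0.0], [-0.0, 0.0, -1.0]]
force: [0.3, 0.6, 0.1]
finger_gap: 0.0726
gripper_force: 0.0
```

Emit:
{"name": "carry_out", "arguments": {
  "linear": [
    [0,-2,4],
    [2,-6,7],
    [4,-11,8],
    [5,-16,8],
    [6,-21,8]
  ],
  "dr": [
    [0,0,0],
    [0,0,-5],
    [0,0,-10],
    [0,0,-15],
    [0,0,-20]
  ],
  "claw": [0.7,0.7,0.7,0.7,0.7]
}}

```text
time: 18.92
eef_pos: [0.5091, 0.1416, 0.1885]
ee_rot: [[-0.54, 0.842, 0.002], [0.842, 0.54, 0.0], [-0.001, 0.002, -1.0]]
force: [0.8, 1.0, -0.1]
finger_gap: 0.0726
gripper_force: 0.0
```

```bash
python3 p.py p3
```

```text
18.925 [0.5091 0.1416 0.1885] 0.07260311712189431 [ 0.7898  0.9772 -0.12  ] [[ 0.8419  0.0021]
 [ 0.5396  0.0004]
 [ 0.002  -1.    ]]
top 0.42 [208.2, 215.2] [0.4161 0.3265 0.182 ]
cut 0.53 [200.7, 206.9, 12.6, 12.6]
plate (np.float64(207.6777836829622), np.float64(213.66424486132038)) expected foot (np.float64(287.19712499830445), np.float64(176.29853292246005)) head top (np.float64(287.65460717256667), np.float64(173.0715254462144))
158 164
side 0.6 [254.6, 168.3] [0.4149 0.1854 0.182 ]
cut 0.75 [244.2, 155.8, 17.6, 18.3]
plate (np.float64(254.6654957928261), np.float64(167.9040516918287)) expected foot (np.float64(305.7525089402668), np.float64(174.71354160591915)) head top (np.float64(306.4568009768082), np.float64(164.37734796446563))
204 120
```

View pics/p3.png

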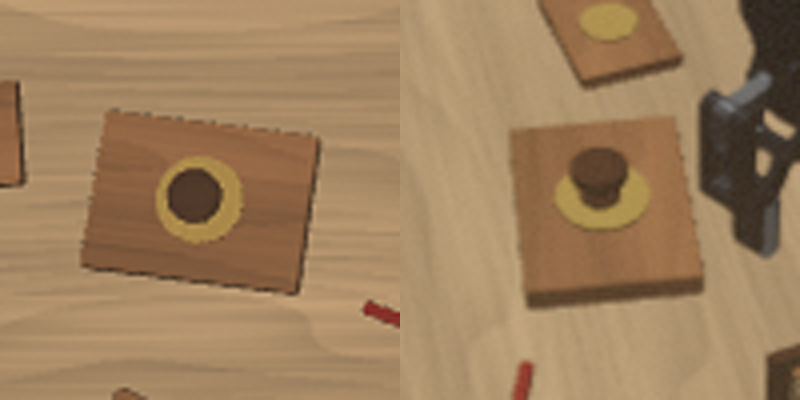

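The knob stands upright on the middle of the largest backplate (head at top (206.5,213), plate at (208,213.7)), and the gripper is clear of it.

```bash
python3 -c "
from plant import robot
print(robot.hand_in())"
```

```text
the job is handed in; nothing more can be done
None
```

The job is handed in (no verdict came back): the knob lid was pulled fully open to its stop, the other three lids weren't touched, and the last pictures show the loose knob upright within about 3 mm of the middle of the largest backplate.

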